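# Fill the empty pocket of the covered vial tray

### The job

Lift the white dust cover off the vial tray and set it down upright in the middle of the black rubber mat. Then stand the loose spare vial, the one of the same size as the vials in the tray, upright in the tray's one empty pocket, without dropping it.

Things in the scene. Friction and masses are not known exactly. Their poses are not given: they have to be found in the camera images.
- cover: White open-bottomed dust cover over the tray: box 70 x 206 x 76 mm (x, y, z), 0.2 kg, standing on the bench. Mid-top is a grey upright grip rib 14 mm thick (x), 60 long (y), 32 tall; its top is 108 mm above the lower edge. Origin: centre of the lower edge, z up. It starts aligned with the tray, 8 mm free all round; lift it straight up 75 mm to clear the vials. Until then the pockets are hidden.
- mat: Flat black rubber mat, 140 x 280 mm, 3 mm thick, fixed on the bench to the left or right of the middle, the covered tray on the opposite side. Origin: middle of its underside; long side along its y axis. Nothing stands on it.
- vial: Spare vial: upright amber glass cylinder with a white cap of the same width, 28 mm across, 61 tall, 30 g. It stands on the bench between tray and mat in a row (75 mm apart, along the robot's x) with three like containers: slim (17 x 50 mm), big (38 x 80) and squat jar (46 x 42). Origin: centre of its underside, z up its axis.
- gap (a point): Middle of the floor of the tray's empty pocket, 3 mm above the bench. Grey tray, fixed, 48 x 183 mm, 25 tall: four square open pockets in one row (spacing 45 mm, each 42 wide, walls 3); the other three hold vials like the spare, their tops 64 mm above the bench. This point's x axis runs across the row, y along it, z up.
Mind the look-alikes: they are no part of the job. Leave any turquoise look-alike of the cover alone. Leave any turquoise look-alike of the vial alone.

How it is judged:
By the outcome, as a careful person would: the job done as asked, in the order asked, and still so for the second after the job is handed in, with the robot touching nothing.
It also fails if it takes over 51 s, if anything falls off the work surface, if the arm or the gripper's body presses on something with over 40 N, if the wrist force passes 120 N, or if a joint passes its speed limit or range.

### The arm

A 6-joint arm with a two-finger parallel gripper is mounted at the origin on the work surface. World frame = base frame: x ahead of the robot, y to its left, z up, the work surface at z = 0. Lengths are in mm, angles in rad, forces in N, time in s.
With the tool pointing down it reaches from about 275 to 750 mm from the base axis. Payload 10.2 kg.
Tool frame: the origin (TCP) lies midway between the tips of the shut fingers; the grasp point (between the pads) lies 19 mm behind it; z points along the fingers, y is the line along which they close (so a half turn about z gives the same grasp; the last joint's range is limited). The gripper opens to 85 mm and grips with 20 to 120 N. Pads are 22 mm wide; open, the fingers measure 114 mm over their backs; the gripper's body (76 mm by 85 mm) begins 54 mm behind the grasp point. The pads swing forward as they close: fully open they stand 13 mm farther back than shut.
Start: joints at [-1.352, 0.313, 1.498, -0, 1.331, -0.223], TCP at [224.461, -474.603, 231.294] pointing down, gripper open.
Joint ranges: [-2.94, 2.94], [-0.97, 2.17], [0.19, 2.56], [-1.23, 4.37], [0.02, 3.11], [-2.88, 2.88]. Speed limits (rad/s): [2.39, 2.39, 3.01, 3.14, 3.14, 3.14].

### API

Orientations are given as a unit quaternion [w, x, y, z].
In Python, from rig import ctrl gives the robot as it stands.
- The arm moves only by the tool send_rows, never from a script. Its argument "targets" is a list of rows, each an object with "offset": the shift along the world's x, y, z in cm, a list of three; "spin": the turn about the world's z in rad. A call has 1 to 8 rows; each row is the pose to reach, as a shift and turn from the pose commanded when the call began; what a row does not reach only later rows make up. A row lasts 1/12 s, in which the tool goes at most 41.7 mm and 7.16 degrees, less where a joint would pass 70% of its speed; a pose out of reach is approached as far as the arm can. A call with a gripper value outside its range is refused whole. "grip" is the opening, from 0 (shut) to 1 (fully open), set as the call begins (left out, the last holds). The fingers move at their own pace and stop on an object; "squeeze" is the grip in N (left out, the last holds). Time passes only in rows, so rows that repeat a pose let the fingers close. It gives the time, the measured TCP pose, the force, the opening and the grip force at its end, in the units of the state.
- ctrl.sense(): the state, without advancing time (a new reading comes with each control period).
- ctrl.capture(name): name is "scene" or "side" or "wrist"; returns (picture, depth): 420x560x3 uint8, red, green, blue; 420x560 float32, mm along the optical axis (not along the pixel's ray), 0 where there is no reading.
- ctrl.calibration(name): a dict with "fx", "fy", "cx", "cy" (pixels), "view" (4x4, takes a point from world to camera coordinates); the wrist camera has in their place "mount" (4x4, takes a point from camera to tool coordinates, whose origin is the TCP and whose axes are the flange's). Camera axes: x right, y down, z forward; pixel columns grow to the right and rows downward; lengths in mm; the calibration is good to about 2 mm. A picture is of the moment at which its call begins: read the wrist's pose just before it. calibration takes no time and is no camera call.
- ctrl.finish_job(): hands the job in; it is judged then, once.
Trained networks look in the newest picture that a camera, given by its name, has taken for a name from the list of things; names that differ only in an ending like _2 or _b are one class to them, and where a whole thing is asked for, a point or a joint stands for the part that bears it (a point fixed in the world has none). Each returns a list of dicts, best first, with "conf" (0 to 1); they miss things now and then, are a little off and sometimes report something else, mostly with a low value. They report only what shows in the picture. A call takes as long as a camera call. They do not tell look-alikes from the thing itself.
- ctrl.search_frame(camera, query): "box" ([left, top, right, bottom] in pixels, round what is visible of it).
- ctrl.place_of(camera, query): "uv" ([column, row] in pixels: a listed point, or the origin of a listed thing).
The state is a dict: "time_s": time; "joints": joint angles; "dq": joint speeds; "tau": joint torques, N m; "eef_pos": TCP position; "ee_rot": TCP orientation; "force": force on the tool from outside, world axes, zero at the start; "wrist_torque": the same for the moment, N m; "grip_width": opening from 0.0 (shut) to 1.0 (fully open); "grip_force": force on a finger pad.
Only numpy, scipy, OpenCV 4.12 (cv2) and the standard library are available. Lean on these libraries where they do the work, as an engineer would, in place of code of your own. Each camera call takes 0.05 s, during which the arm holds its last target. There are 200 camera calls.

## Working session

There is one attempt and no reset: what is moved stays moved. The work goes in short steps, Python scripts to look and compute and a tool call to move; the robot and the scene stay as the last step left them, time stands still between calls to the robot, and variables do not carry over. Pictures are saved under pics/ and viewed, at most 10 in all, crops included, and the job is handed in when it is done.

Besides the shell and the picture viewer there is one more tool, called after "Emit:" by a JSON object that holds its "api" and its "payload", one argument or row to a line. send_rows: Moves the arm, as the interface text tells. Its arguments: {"type":"object","properties":{"targets":{"type":"array"},"grip":{"type":"number"},"squeeze":{"type":"number"}},"required":["targets"]}

```bash
mkdir -p pics; cat > h.py <<'E'
import numpy as np, cv2
from rig import ctrl
from scipy.spatial.transform import Rotation as R
def cam(name):
    s=ctrl.sense(); img,d=ctrl.capture(name); c=ctrl.calibration(name)
    if 'view' in c: T=np.linalg.inv(np.array(c['view']))
    else:
        q=s['ee_rot']; P=np.eye(4); P[:3,:3]=R.from_quat([q[1],q[2],q[3],q[0]]).as_matrix(); P[:3,3]=s['eef_pos']
        T=P@np.array(c['mount'])
    v,u=np.mgrid[:d.shape[0],:d.shape[1]]
    X=np.stack([(u-c['cx'])/c['fx']*d,(v-c['cy'])/c['fy']*d,d],-1)
    W=X@T[:3,:3].T+T[:3,3]; W[d==0]=np.nan
    return img,d,W,c,T
def save(img,n): cv2.imwrite(f'pics/{n}.png',cv2.cvtColor(img,cv2.COLOR_RGB2BGR))
E
python3 - <<'E'
from h import *
s=ctrl.sense(); print(s['eef_pos'],s['ee_rot'],s['time_s'])
for n in ['scene','side']:
    img,d,W,c,T=cam(n); save(img,n+'0'); np.savez(n+'0.npz',W=W,img=img)
    print(n,T[:3,3].round(),T[:3,2].round(2))
    for q in ['cover','mat','vial']:
        for r in ctrl.search_frame(n,q)[:4]:
            b=r['box']; u,v=int((b[0]+b[2])/2),int((b[1]+b[3])/2)
            print(q,np.round(b),round(r['conf'],2),W[min(v,419),min(u,559)].round(), img[min(v,419),min(u,559)])
E
```

```text
[ 224.40757631 -474.32782187  230.72317968] [-6.53137826e-04  9.75698905e-01  2.19114628e-01  4.93604580e-06] 0.0
scene [969. 544. 581.] [-0.53 -0.61 -0.58]
cover [359. 218. 479. 287.] 0.97 [385. 262.  74.] [ 36 147 142]
cover [292. 267. 428. 384.] 0.65 [597. 306.  75.] [184 177 168]
mat [147. 158. 243. 223.] 0.84 [ 545. -268.    4.] [57 55 54]
vial [318. 197. 337. 220.] 0.82 [376.  21.  36.] [ 57 120 117]
vial [297. 202. 313. 231.] 0.78 [441.  16.  40.] [127  89  61]
side [ 54. 541. 621.] [ 0.47 -0.61 -0.64]
cover [216. 260. 310. 385.] 0.85 [313. 266.  75.] [  0 187 180]
cover [101. 221. 208. 328.] 0.7 [533. 306.  75.] [238 236 231]
mat [277. 138. 371. 192.] 0.9 [ 543. -264.    1.] [49 49 47]
vial [291. 211. 304. 244.] 0.85 [428.  16.  35.] [103  67  38]
vial [315. 225. 334. 257.] 0.67 [354.  23.  44.] [29 97 94]
```

View pics/scene0.png

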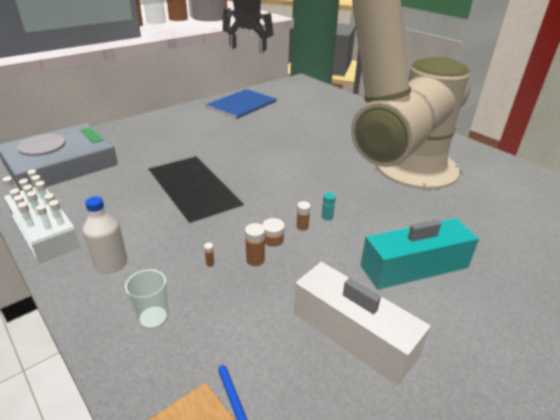

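View pics/side0.png

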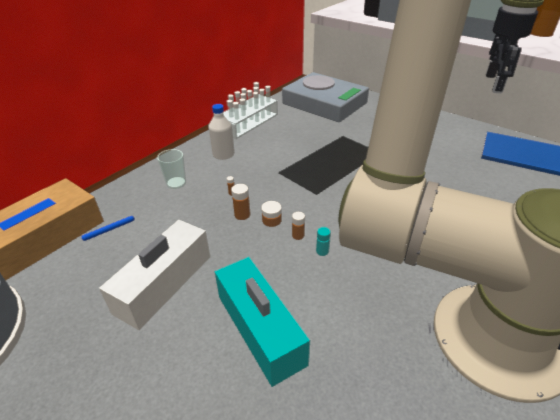

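```bash
cat > m.py <<'E'
from h import *
for n in ['scene','side']:
    f=np.load(n+'0.npz'); W=f['W']; img=f['img'].astype(int); x,y,z=W[...,0],W[...,1],W[...,2]
    turq=(img[...,1]-img[...,0]>40)
    def rect(m,name):
        p=W[m][:,:2].astype(np.float32); 
        if len(p)<5: print(n,name,'none'); return
        (c,wh,a)=cv2.minAreaRect(p); print(n,name,len(p),np.round(c,1),np.round(wh,1),round(a,1),'mean',p.mean(0).round(1),'z',np.median(W[m][:,2]).round(1))
    near=~turq&(y>120)
    rect(near&(x>430)&(z>71)&(z<81),'white top')
    rect(near&(x>430)&(z>103)&(z<112),'rib top')
    rect(near&(x>430)&(z>86)&(z<112),'rib all')
    dark=(img.max(-1)<75)&(abs(z)<12)&(y<-120)
    k,l,st,_=cv2.connectedComponentsWithStats(dark.astype(np.uint8)); i=1+np.argmax(st[1:,4])
    rect(l==i,'mat')
    m=((z>8)&(y>-60)&(y<110)&(x>250)&(x<750)).astype(np.uint8)
    k,l,st,_=cv2.connectedComponentsWithStats(m)
    for i in range(1,k):
        if st[i,4]>60:
            mm=l==i; zt=np.nanpercentile(z[mm],97); rect(mm&(z>zt-4),f'obj ztop{zt:.0f} turq{turq[mm].mean():.1f}')
E
python3 m.py
```

```text
scene white top 5643 [711.  297.3] [367.2 206.6] 8.1 mean [651.7 281.6] z 75.6
scene rib top 324 [566.4 277.4] [16.4 59.8] 8.4 mean [567.5 278.3] z 107.5
scene rib all 623 [566.4 277.6] [16.4 60.2] 8.4 mean [569.4 279.7] z 103.5
scene mat 3090 [ 537.7 -289.9] [272.6 135.9] 83.0 mean [ 540.8 -278.4] z 3.2
scene obj ztop438 turq0.0 313 [280.7  -7.1] [28.1 82.8] 25.7 mean [280.8   1.3] z 440.2
scene obj ztop62 turq0.9 73 [365.8  14.5] [24.8 26.6] 44.9 mean [365.7  15.3] z 60.9
scene obj ztop62 turq0.0 81 [435.8   6.8] [27.  23.7] 47.5 mean [436.3   7.2] z 60.9
scene obj ztop81 turq0.0 207 [583.6  28.3] [37.1 36.1] 53.7 mean [584.6  29.2] z 79.8
scene obj ztop51 turq0.0 48 [661.  -17.4] [16.8 13.9] 84.8 mean [661.3 -16.7] z 49.7
side white top 5344 [728.6 358.4] [433.1 309.5] 10.4 mean [709.4 313.1] z 73.8
side rib top 203 [563.3 277.2] [15.1 60.3] 8.8 mean [562.2 278.7] z 106.1
side rib all 448 [633.5 372.8] [287.4  48.5] 53.3 mean [569.1 292.2] z 101.4
side mat 2568 [ 532.7 -289. ] [279.1 140.5] 82.8 mean [ 535.  -274.1] z 1.6
side obj ztop494 turq0.0 202 [272.   -2.3] [ 9.8 47.1] 63.2 mean [264.4   2.4] z 494.6
side obj ztop79 turq0.0 141 [579.7  29. ] [33.8 36.8] 42.2 mean [579.2  29.4] z 78.3
side obj ztop42 turq0.0 206 [512.2   1.6] [43.1 44.4] 10.2 mean [511.3   1.8] z 40.5
side obj ztop61 turq0.0 89 [431.7   7.8] [25.8 27.1] 35.4 mean [431.2   7.3] z 59.5
side obj ztop61 turq1.0 99 [361.8  14.1] [24.8 26.4] 85.2 mean [361.3  14.9] z 59.3
```

The scene picture shows the white cover at about (360,315), its turquoise twin at (418,250), the mat at (195,187), the spare amber vial at (303,215) and the turquoise vial at (328,207). The side view agrees: white cover (157,270), spare vial (298,225). I'm moving over the cover.

Emit:
{"api": "send_rows", "payload": {
  "targets": [
    {"offset": [1.7,3.7,0],"spin": 0.06},
    {"offset": [3.4,7.5,0],"spin": 0.12},
    {"offset": [5.1,11.2,0],"spin": 0.18},
    {"offset": [6.8,15,0],"spin": 0.24},
    {"offset": [8.5,18.7,0],"spin": 0.3},
    {"offset": [10.2,22.5,0],"spin": 0.36},
    {"offset": [11.9,26.2,0],"spin": 0.42},
    {"offset": [13.6,30,0],"spin": 0.48}
  ],
  "grip": 1
}}

```text
time_s: 1.07
eef_pos: [360.8, -172.8, 231.6]
ee_rot: [0.0, 0.895, 0.446, 0.0]
force: [0.4, -0.8, 0.4]
grip_width: 0.997
grip_force: 0.0
```

Emit:
{"api": "send_rows", "payload": {
  "targets": [
    {"offset": [1.7,3.7,0],"spin": 0.06},
    {"offset": [3.4,7.5,0],"spin": 0.12},
    {"offset": [5.1,11.2,0],"spin": 0.18},
    {"offset": [6.8,15,0],"spin": 0.24},
    {"offset": [8.5,18.7,0],"spin": 0.3},
    {"offset": [10.2,22.5,0],"spin": 0.36},
    {"offset": [11.9,26.2,0],"spin": 0.42},
    {"offset": [13.6,30,0],"spin": 0.48}
  ]
}}

```text
time_s: 1.73
eef_pos: [496.9, 127.6, 231.4]
ee_rot: [0.0, 0.763, 0.646, 0.0]
force: [-0.0, -1.6, 0.1]
grip_width: 0.999
grip_force: 0.0
```

Emit:
{"api": "send_rows", "payload": {
  "targets": [
    {"offset": [1.7,3.7,0],"spin": 0.08},
    {"offset": [3.4,7.5,0],"spin": 0.16},
    {"offset": [5.1,11.2,0],"spin": 0.24},
    {"offset": [6.9,15.2,0],"spin": 0.316},
    {"offset": [6.9,15.2,0],"spin": 0.316},
    {"offset": [6.9,15.2,0],"spin": 0.316},
    {"offset": [6.9,15.2,0],"spin": 0.316}
  ]
}}

```text
time_s: 2.32
eef_pos: [565.2, 277.0, 231.0]
ee_rot: [-0.0, 0.653, 0.757, -0.0]
force: [0.9, -0.2, -0.8]
grip_width: 1.001
grip_force: 0.0
```

```bash
cat > st.py <<'E'
from h import *
s=ctrl.sense(); q=s['ee_rot']; M=R.from_quat([q[1],q[2],q[3],q[0]]).as_matrix()
print('t',round(s['time_s'],2),'pos',np.round(s['eef_pos'],1),'yawY',np.degrees(np.arctan2(M[1,1],M[0,1])).round(2),'tilt',M[:,2].round(3),'F',np.round(s['force'],1),'grip',round(s['grip_width'],3),round(s['grip_force'],1))
E
python3 - <<'E'
import st
from h import *
img,d,W,c,T=cam('wrist'); save(img,'w1'); x,y,z=W[...,0],W[...,1],W[...,2]
near=(abs(x-565)<70)&(abs(y-277)<130)
for lo,hi in [(102,113),(68,82)]:
    m=near&(z>lo)&(z<hi); p=W[m][:,:2].astype(np.float32)
    if len(p)>9:
        r=cv2.minAreaRect(p); print(lo,len(p),np.round(r[0],1),np.round(r[1],1),round(r[2],1),p.mean(0),np.median(W[m][:,2]))
E
```

```text
t 2.32 pos [565.2 277.  231. ] yawY 8.4 tilt [-0.001 -0.    -1.   ] F [ 0.9 -0.2 -0.8] grip 1.001 0.0
102 1184 [565.5 276.2] [13.6 59.7] 8.1 [565.15283 277.5747 ] 108.58427877636277
68 15586 [565.5 275.6] [ 70.3 206.5] 8.1 [563.8468 286.7179] 76.75020507065958
```

Emit:
{"api": "send_rows", "payload": {
  "targets": [
    {"offset": [0.02,-0.1,-3],"spin": -0.005},
    {"offset": [0.02,-0.1,-6],"spin": -0.005},
    {"offset": [0.02,-0.1,-9],"spin": -0.005},
    {"offset": [0.02,-0.1,-11.5],"spin": -0.005},
    {"offset": [0.02,-0.1,-13.5],"spin": -0.005},
    {"offset": [0.02,-0.1,-14.8],"spin": -0.005},
    {"offset": [0.02,-0.1,-14.8],"spin": -0.005}
  ]
}}

```text
time_s: 2.95
eef_pos: [564.3, 274.6, 81.1]
ee_rot: [-0.001, 0.656, 0.755, -0.002]
force: [-0.7, -0.2, 0.3]
grip_width: 0.996
grip_force: 0.0
```

Emit:
{"api": "send_rows", "payload": {
  "targets": [
    {"offset": [0,0,0],"spin": 0},
    {"offset": [0,0,0],"spin": 0},
    {"offset": [0,0,0],"spin": 0},
    {"offset": [0,0,0],"spin": 0},
    {"offset": [0,0,0],"spin": 0},
    {"offset": [0,0,0],"spin": 0},
    {"offset": [0,0,0],"spin": 0},
    {"offset": [0,0,0],"spin": 0}
  ],
  "grip": 0,
  "squeeze": 50
}}

```text
time_s: 3.62
eef_pos: [565.7, 276.5, 83.9]
ee_rot: [0.0, 0.655, 0.756, 0.0]
force: [-2.4, -1.4, 5.4]
grip_width: 0.151
grip_force: 49.8
```

Emit:
{"api": "send_rows", "payload": {
  "targets": [
    {"offset": [0,0,0],"spin": 0},
    {"offset": [0,0,0],"spin": 0},
    {"offset": [0,0,0],"spin": 0},
    {"offset": [0,0,0.3],"spin": 0},
    {"offset": [0,0,0.8],"spin": 0},
    {"offset": [0,0,1.4],"spin": 0},
    {"offset": [0,0,2],"spin": 0}
  ]
}}

```text
time_s: 4.2
eef_pos: [565.6, 276.4, 103.7]
ee_rot: [-0.0, 0.655, 0.756, -0.0]
force: [-0.5, 0.1, -2.4]
grip_width: 0.155
grip_force: 48.7
```

Emit:
{"api": "send_rows", "payload": {
  "targets": [
    {"offset": [0,0,1.2],"spin": 0},
    {"offset": [0,0,2.8],"spin": 0},
    {"offset": [0,0,4.8],"spin": 0},
    {"offset": [0,0,6.8],"spin": 0},
    {"offset": [0,0,8.8],"spin": 0},
    {"offset": [0,0,10.8],"spin": 0},
    {"offset": [0,0,12],"spin": 0},
    {"offset": [0,0,12.5],"spin": 0}
  ]
}}

```text
time_s: 4.87
eef_pos: [566.2, 276.6, 231.5]
ee_rot: [0.001, 0.655, 0.756, 0.002]
force: [-0.0, 0.2, -2.2]
grip_width: 0.152
grip_force: 48.9
```

```bash
python3 - <<'E'
import st
from h import *
for n in ['scene','side']:
    img,d,W,c,T=cam(n); save(img,n+'1'); np.savez(n+'1.npz',W=W,img=img)
    for r in ctrl.place_of(n,'gap')[:3]: 
        u=r['uv']; ray=T[:3,:3]@[(u[0]-c['cx'])/c['fx'],(u[1]-c['cy'])/c['fy'],1]; k=(3-T[2,3])/ray[2]
        print(n,r['conf'],np.round(u),(T[:3,3]+k*ray).round(1))
E
```

```text
t 4.87 pos [566.2 276.6 231.5] yawY 8.14 tilt [ 0.004  0.001 -1.   ] F [-0.   0.2 -2.2] grip 0.152 48.9
scene 0.52 [341. 322.] [565.9 247.5   3. ]
side 0.4 [172. 275.] [564.5 254.1   3. ]
```

Emit:
{"api": "send_rows", "payload": {
  "targets": [
    {"offset": [-0.1,-1.5,0],"spin": -0.01},
    {"offset": [-0.2,-4,0],"spin": -0.03},
    {"offset": [-0.4,-7,0],"spin": -0.05},
    {"offset": [-0.6,-10.5,0],"spin": -0.07},
    {"offset": [-0.8,-14,0],"spin": -0.09},
    {"offset": [-1,-17.5,0],"spin": -0.11},
    {"offset": [-1.2,-21,0],"spin": -0.13},
    {"offset": [-1.4,-24.5,0],"spin": -0.15}
  ]
}}

```text
time_s: 5.73
eef_pos: [550.9, 29.9, 227.3]
ee_rot: [-0.001, 0.71, 0.704, -0.001]
force: [0.2, 0.2, -1.0]
grip_width: 0.157
grip_force: 49.0
```

Emit:
{"api": "send_rows", "payload": {
  "targets": [
    {"offset": [-0.2,-3.5,0],"spin": -0.015},
    {"offset": [-0.4,-7,0],"spin": -0.03},
    {"offset": [-0.6,-10.5,0],"spin": -0.045},
    {"offset": [-0.8,-14,0],"spin": -0.06},
    {"offset": [-1,-17.5,0],"spin": -0.08},
    {"offset": [-1.2,-21,0],"spin": -0.09},
    {"offset": [-1.4,-24.5,0],"spin": -0.1},
    {"offset": [-1.5,-27.5,0],"spin": -0.11}
  ]
}}

```text
time_s: 6.4
eef_pos: [535.8, -245.7, 227.2]
ee_rot: [-0.001, 0.748, 0.664, -0.0]
force: [0.4, 0.4, -2.0]
grip_width: 0.151
grip_force: 48.9
```

Emit:
{"api": "send_rows", "payload": {
  "targets": [
    {"offset": [-0.1,-2.7,0],"spin": -0.004},
    {"offset": [-0.1,-4,0],"spin": -0.004},
    {"offset": [-0.1,-4.6,0],"spin": -0.004},
    {"offset": [-0.1,-4.6,0],"spin": -0.004},
    {"offset": [-0.1,-4.6,0],"spin": -0.004}
  ]
}}

```text
time_s: 6.82
eef_pos: [535.8, -288.5, 227.9]
ee_rot: [-0.001, 0.749, 0.663, 0.0]
force: [-0.0, 0.8, -2.7]
grip_width: 0.154
grip_force: 48.9
```

```bash
python3 - <<'E'
import st
from h import *
for n in ['scene','side']:
    img,d,W,c,T=cam(n); save(img,n+'2'); np.savez(n+'2.npz',W=W,img=img)
    x,y,z=W[...,0],W[...,1],W[...,2]
    near=(abs(x-565)<90)&(abs(y-277)<140)
    for lo,hi,nm in [(20,28,'tray rim'),(59,68,'caps')]:
        m=near&(z>lo)&(z<hi)
        p=W[m][:,:2].astype(np.float32); r=cv2.minAreaRect(p); print(n,nm,len(p),np.round(r[0],1),np.round(r[1],1),round(r[2],1),np.median(W[m][:,2]))
        if nm=='caps':
            k,l,s_,_=cv2.connectedComponentsWithStats(m.astype(np.uint8))
            for i in range(1,k):
                if s_[i,4]>30: rr=cv2.minAreaRect(W[l==i][:,:2].astype(np.float32)); print('  cap',np.round(rr[0],1),np.round(rr[1],1))
    for r in ctrl.place_of(n,'gap')[:3]: 
        u=r['uv']; ray=T[:3,:3]@[(u[0]-c['cx'])/c['fx'],(u[1]-c['cy'])/c['fy'],1]; k=(3-T[2,3])/ray[2]
        print(n,r['conf'],np.round(u),(T[:3,3]+k*ray).round(1))
E
```

```text
t 6.82 pos [ 535.8 -288.5  227.9] yawY -6.95 tilt [-0.001  0.001 -1.   ] F [-0.   0.8 -2.7] grip 0.154 48.9
scene tray rim 949 [566.1 276.9] [ 50.8 183.3] 7.7 23.700245450309694
scene caps 637 [566.5 277.5] [ 28.7 161. ] 8.2 63.577089521511766
  cap [575.7 210.8] [28.1 26.1]
  cap [562.9 299.6] [28.1 26.2]
  cap [557.2 343.5] [27.9 25.9]
scene 0.56 [344. 322.] [561.1 250.    3. ]
side tray rim 542 [563.6 276.3] [ 50.6 185.2] 7.7 22.80700593291232
side caps 417 [563.3 277.8] [ 27.4 161.9] 7.8 62.211061306360875
  cap [572.9 210.9] [26.  26.8]
  cap [560.3 299.4] [26.3 26.8]
  cap [553.8 344.1] [25.8 27.2]
side 0.4 [173. 273.] [566.7 250.8   3. ]
```

View pics/scene2.png

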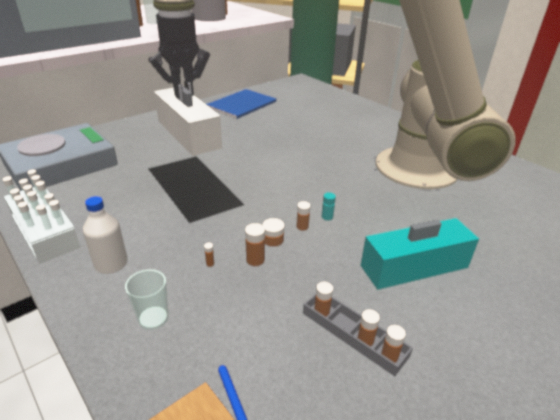

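The cover hangs straight over the mat at (190,118). The tray, at about (355,330), has its second pocket empty at (345,322). I'm lowering the cover.

Emit:
{"api": "send_rows", "payload": {
  "targets": [
    {"offset": [0,-0.05,-1.5],"spin": 0},
    {"offset": [0,-0.05,-4],"spin": 0},
    {"offset": [0,-0.05,-7],"spin": 0},
    {"offset": [0,-0.05,-9.5],"spin": 0},
    {"offset": [0,-0.05,-11.5],"spin": 0},
    {"offset": [0,-0.05,-12.8],"spin": 0},
    {"offset": [0,-0.05,-13.5],"spin": 0},
    {"offset": [0,-0.05,-13.8],"spin": 0}
  ]
}}

```text
time_s: 7.68
eef_pos: [535.6, -289.4, 89.6]
ee_rot: [-0.001, 0.749, 0.663, -0.0]
force: [-0.4, -0.1, -1.8]
grip_width: 0.154
grip_force: 48.9
```

Emit:
{"api": "send_rows", "payload": {
  "targets": [
    {"offset": [0,0,-0.1],"spin": 0},
    {"offset": [0,0,-0.2],"spin": 0},
    {"offset": [0,0,-0.3],"spin": 0},
    {"offset": [0,0,-0.4],"spin": 0},
    {"offset": [0,0,-0.4],"spin": 0},
    {"offset": [0,0,-0.4],"spin": 0}
  ]
}}

```text
time_s: 8.18
eef_pos: [535.9, -290.3, 86.9]
ee_rot: [0.001, 0.749, 0.663, 0.0]
force: [0.2, 0.8, 0.9]
grip_width: 0.153
grip_force: 49.3
```

```bash
python3 - <<'E'
import st
from h import *
for n in ['scene','side']:
    img,d,W,c,T=cam(n); save(img,n+'3')
    x,y,z=W[...,0],W[...,1],W[...,2]
    near=(abs(x-535)<110)&(abs(y+290)<170)
    m=near&(z>70)&(z<81)&(img.min(-1)>110); p=W[m][:,:2].astype(np.float32); r=cv2.minAreaRect(p); print(n,len(p),np.round(r[0],1),np.round(r[1],1),round(r[2],1),np.median(W[m][:,2]))
    m=near&(z>-8)&(z<12)&(img.max(-1)<75); p=W[m][:,:2].astype(np.float32); r=cv2.minAreaRect(p); print(n,len(p),np.round(r[0],1),np.round(r[1],1),round(r[2],1),np.median(W[m][:,2]))
E
```

```text
t 8.18 pos [ 535.9 -290.3   86.9] yawY -6.99 tilt [ 0.001 -0.001 -1.   ] F [0.2 0.8 0.9] grip 0.153 49.3
scene 1071 [ 536.4 -288.7] [210.5  71.7] 82.9 78.90966317278577
scene 1072 [ 537.8 -289.1] [275.3 132.7] 82.4 3.123309817289794
side 600 [ 539.  -244.9] [120.2  74.1] 82.4 77.3505549224169
side 664 [ 542.8 -218.5] [134.7 139.7] 82.8 1.5576209647518908
```

Emit:
{"api": "send_rows", "payload": {
  "targets": [
    {"offset": [0,0,0],"spin": 0},
    {"offset": [0,0,0],"spin": 0},
    {"offset": [0,0,0],"spin": 0},
    {"offset": [0,0,0],"spin": 0},
    {"offset": [0,0,0],"spin": 0}
  ],
  "grip": 0.6
}}

```text
time_s: 8.7
eef_pos: [535.7, -290.1, 86.3]
ee_rot: [-0.0, 0.749, 0.663, -0.0]
force: [0.5, 0.9, 0.5]
grip_width: 0.597
grip_force: 0.0
```

Emit:
{"api": "send_rows", "payload": {
  "targets": [
    {"offset": [0,0,1],"spin": 0},
    {"offset": [0,0,3],"spin": 0},
    {"offset": [0,0,6],"spin": 0},
    {"offset": [0,0,9],"spin": 0},
    {"offset": [0,0,11],"spin": 0},
    {"offset": [0,0,12],"spin": 0}
  ]
}}

```text
time_s: 9.2
eef_pos: [536.3, -290.6, 210.2]
ee_rot: [0.003, 0.749, 0.663, 0.0]
force: [-0.0, 0.2, -0.6]
grip_width: 0.6
grip_force: 0.0
```

Emit:
{"api": "send_rows", "payload": {
  "targets": [
    {"offset": [-1.3,3.7,0],"spin": 0.03},
    {"offset": [-2.6,7.4,0],"spin": 0.06},
    {"offset": [-3.9,11.1,0],"spin": 0.09},
    {"offset": [-5.2,14.8,0],"spin": 0.12},
    {"offset": [-6.5,18.5,0],"spin": 0.15},
    {"offset": [-7.8,22.2,0],"spin": 0.18},
    {"offset": [-9.1,25.9,0],"spin": 0.22},
    {"offset": [-10.2,29.6,0],"spin": 0.26}
  ]
}}

```text
time_s: 9.87
eef_pos: [432.3, 7.5, 206.1]
ee_rot: [-0.0, 0.656, 0.755, -0.0]
force: [0.4, 0.1, -0.4]
grip_width: 0.598
grip_force: 0.0
```

Emit:
{"api": "send_rows", "payload": {
  "targets": [
    {"offset": [0,0,0],"spin": 0},
    {"offset": [0,0,0],"spin": 0},
    {"offset": [0,0,0],"spin": 0}
  ]
}}

```text
time_s: 10.12
eef_pos: [433.8, 5.6, 206.3]
ee_rot: [0.0, 0.657, 0.754, -0.0]
force: [-0.1, -0.9, 0.2]
grip_width: 0.602
grip_force: 0.0
```

```bash
python3 - <<'E'
import st
from h import *
img,d,W,c,T=cam('wrist'); save(img,'w4'); x,y,z=W[...,0],W[...,1],W[...,2]
m=((z>35)&(z<85)&(abs(y-7)<60)&(x>330)&(x<620)).astype(np.uint8)
k,l,st_,_=cv2.connectedComponentsWithStats(m)
for i in range(1,k):
    if st_[i,4]>80:
        a=l==i; zt=np.nanpercentile(z[a],95); b=a&(z>zt-4); (cc,r)=cv2.minEnclosingCircle(W[b][:,:2].astype(np.float32)); rr=cv2.minAreaRect(W[b][:,:2].astype(np.float32))
        print(round(zt),np.round(cc,1),round(r,1),np.round(rr[0],1),np.round(rr[1],1),img[a].mean(0).round())
E
```

```text
t 10.12 pos [433.8   5.6 206.3] yawY 7.9 tilt [-0. -0. -1.] F [-0.1 -0.9  0.2] grip 0.602 0.0
63 [364.   12.4] 13.9 [364.   12.5] [26.9 26.7] [ 48. 169. 169.]
82 [582.2  27. ] 19.2 [582.  27.] [36.8 37.3] [181. 171. 163.]
63 [434.3   4.4] 14.0 [434.1   5. ] [27.  26.5] [215. 210. 205.]
44 [ 5.142e+02 -4.000e-01] 22.9 [ 5.139e+02 -3.000e-01] [45.3 44.4] [231. 227. 224.]
```

View pics/w4.png

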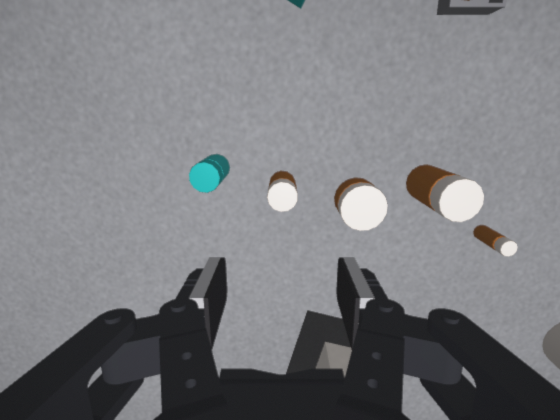

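The wrist view shows the spare vial at (283,193), the turquoise one at (206,175) and the jar at (362,205), with the fingers lining up on the spare. I'm descending.

Emit:
{"api": "send_rows", "payload": {
  "targets": [
    {"offset": [0.04,-0.08,-3],"spin": 0},
    {"offset": [0.04,-0.08,-6],"spin": 0},
    {"offset": [0.04,-0.08,-9],"spin": 0},
    {"offset": [0.04,-0.08,-12],"spin": 0},
    {"offset": [0.04,-0.08,-14.5],"spin": 0},
    {"offset": [0.04,-0.08,-16.5],"spin": 0},
    {"offset": [0.04,-0.08,-17.3],"spin": 0},
    {"offset": [0.04,-0.08,-17.3],"spin": 0}
  ]
}}

```text
time_s: 10.83
eef_pos: [433.4, 4.4, 31.9]
ee_rot: [-0.002, 0.657, 0.754, -0.001]
force: [-0.2, -0.2, -0.3]
grip_width: 0.604
grip_force: 0.0
```

Emit:
{"api": "send_rows", "payload": {
  "targets": [
    {"offset": [0,0,0],"spin": 0},
    {"offset": [0,0,0],"spin": 0},
    {"offset": [0,0,0],"spin": 0},
    {"offset": [0,0,0],"spin": 0},
    {"offset": [0,0,0],"spin": 0},
    {"offset": [0,0,0],"spin": 0}
  ],
  "grip": 0,
  "squeeze": 30
}}

```text
time_s: 11.33
eef_pos: [434.9, 4.8, 34.4]
ee_rot: [0.001, 0.657, 0.754, 0.0]
force: [-0.8, -1.2, 6.9]
grip_width: 0.317
grip_force: 29.9
```

Emit:
{"api": "send_rows", "payload": {
  "targets": [
    {"offset": [0,0,0.5],"spin": 0},
    {"offset": [0,0,2],"spin": 0},
    {"offset": [0,0,4],"spin": 0},
    {"offset": [0,0,7],"spin": 0},
    {"offset": [0,0,10],"spin": 0},
    {"offset": [0,0,12],"spin": 0},
    {"offset": [0,0,12],"spin": 0}
  ]
}}

```text
time_s: 11.92
eef_pos: [435.8, 4.8, 157.5]
ee_rot: [0.003, 0.657, 0.754, 0.002]
force: [0.2, -1.0, 0.3]
grip_width: 0.316
grip_force: 29.6
```

```bash
python3 - <<'E'
import st
from h import *
img,d,W,c,T=cam('side'); save(img[100:340,150:450],'s5')
x,y,z=W[...,0],W[...,1],W[...,2]
near=(abs(x-434)<40)&(abs(y-5)<40)&(z>110)&(z<190)&(img[...,0].astype(int)-img[...,2]>30)
print(near.sum(),W[near].mean(0), W[near].min(0),W[near].max(0))
E
```

```text
t 11.92 pos [435.8   4.8 157.5] yawY 7.92 tilt [ 0.007 -0.002 -1.   ] F [ 0.2 -1.   0.3] grip 0.316 29.6
214 [428.75105533  15.6880791  144.23792102] [418.93105686   3.0457719  122.59391218] [446.24784202  21.35795317 167.25975871]
```

View pics/s5.png

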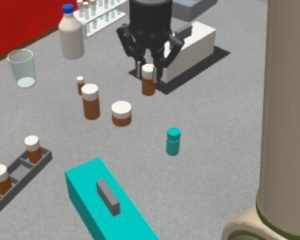

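The vial hangs upright in the gripper at (148,80) in the crop, and the neighbours are undisturbed. I'm carrying it to the tray.

Emit:
{"api": "send_rows", "payload": {
  "targets": [
    {"offset": [0.7,1.3,0],"spin": 0},
    {"offset": [2.2,4,0],"spin": 0},
    {"offset": [3.8,7,0],"spin": 0},
    {"offset": [5.6,10.4,0],"spin": 0},
    {"offset": [7.4,13.8,0],"spin": 0},
    {"offset": [9.2,17.2,0],"spin": 0},
    {"offset": [11,20.6,0],"spin": 0},
    {"offset": [12.4,23.2,0],"spin": 0}
  ]
}}

```text
time_s: 12.63
eef_pos: [558.1, 239.7, 151.8]
ee_rot: [-0.001, 0.656, 0.755, -0.001]
force: [0.7, -1.3, -0.4]
grip_width: 0.316
grip_force: 29.7
```

Emit:
{"api": "send_rows", "payload": {
  "targets": [
    {"offset": [0.7,1.2,0],"spin": 0},
    {"offset": [1,1.75,0],"spin": 0},
    {"offset": [1,1.75,0],"spin": 0},
    {"offset": [1,1.75,0],"spin": 0},
    {"offset": [1,1.75,0],"spin": 0}
  ]
}}

```text
time_s: 13.05
eef_pos: [567.7, 253.5, 153.1]
ee_rot: [-0.0, 0.657, 0.754, -0.0]
force: [0.9, 0.4, -0.6]
grip_width: 0.312
grip_force: 29.7
```

```bash
python3 - <<'E'
import st
from h import *
for n in ['wrist','scene','side']:
    img,d,W,c,T=cam(n); save(img,n+'6')
    x,y,z=W[...,0],W[...,1],W[...,2]
    near=(abs(x-566)<60)&(abs(y-277)<110)
    m=near&(z>57)&(z<68)
    k,l,s_,_=cv2.connectedComponentsWithStats(m.astype(np.uint8))
    for i in range(1,k):
        if s_[i,4]>30: rr=cv2.minAreaRect(W[l==i][:,:2].astype(np.float32)); print(n,'cap',np.round(rr[0],1),np.round(rr[1],1))
    m=near&(z>19)&(z<29); p=W[m][:,:2].astype(np.float32); r=cv2.minAreaRect(p); print(n,'rim',np.round(r[0],1),np.round(r[1],1),round(r[2],1))
    m=near&(z>110)&(z<170)&(img[...,0].astype(int)-img[...,2]>30); print('vial amber',m.sum(),W[m].mean(0),np.nanpercentile(W[m],[2,98],axis=0).round(1).tolist() if m.sum() else 0)
E
```

```text
t 13.05 pos [567.7 253.5 153.1] yawY 7.85 tilt [-0.001 -0.    -1.   ] F [ 0.9  0.4 -0.6] grip 0.312 29.7
wrist cap [556.3 342.8] [27.  27.1]
wrist cap [562.3 298.3] [27.3 27. ]
wrist rim [564.5 281.8] [ 48.3 171.2] 8.1
vial amber 1552 [565.79512575 264.7915896  146.28036464] [[554.4, 258.5, 124.1], [579.0, 267.4, 163.6]]
scene cap [576.  210.8] [27.7 26.8]
scene cap [563.7 299.3] [27.4 26.6]
scene cap [556.9 344. ] [27.  27.3]
scene rim [565.9 276.5] [ 50.6 184.1] 8.0
vial amber 273 [575.58568084 262.48083324 139.73420866] [[565.4, 249.4, 122.4], [581.6, 268.3, 163.5]]
side cap [572.7 210.7] [25.7 25.9]
side cap [560.1 298.9] [25.6 27.9]
side cap [552.8 344.5] [26.1 26.9]
side rim [564.1 277. ] [ 51.7 183.6] 7.8
vial amber 232 [557.68229886 261.88066169 138.30327092] [[551.6, 248.4, 119.8], [568.6, 268.6, 159.4]]
```

View pics/wrist6.png

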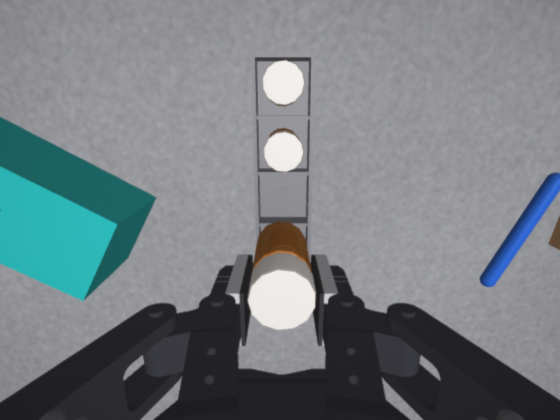

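The wrist view shows the empty pocket at (283,197), in line with the held vial at (283,298). Extrapolating from the neighbours' caps puts the pocket at (568.6, 253.7), which agrees with where the tool is. I'm lowering the vial.

Emit:
{"api": "send_rows", "payload": {
  "targets": [
    {"offset": [0,0,-2],"spin": 0},
    {"offset": [0,0,-4.5],"spin": 0},
    {"offset": [0,0,-6.5],"spin": 0},
    {"offset": [0,0,-8],"spin": 0},
    {"offset": [0,0,-9.3],"spin": 0},
    {"offset": [0,0,-10.4],"spin": 0},
    {"offset": [0,0,-11],"spin": 0},
    {"offset": [0,0,-11.3],"spin": 0}
  ]
}}

```text
time_s: 13.87
eef_pos: [567.9, 254.3, 39.7]
ee_rot: [-0.0, 0.657, 0.754, -0.0]
force: [-0.1, -0.4, -0.8]
grip_width: 0.316
grip_force: 29.7
```

Emit:
{"api": "send_rows", "payload": {
  "targets": [
    {"offset": [0,0,-0.1],"spin": 0},
    {"offset": [0,0,-0.2],"spin": 0},
    {"offset": [0,0,-0.3],"spin": 0},
    {"offset": [0,0,-0.35],"spin": 0},
    {"offset": [0,0,-0.35],"spin": 0},
    {"offset": [0,0,-0.35],"spin": 0}
  ]
}}

```text
time_s: 14.37
eef_pos: [568.3, 254.7, 37.5]
ee_rot: [0.0, 0.657, 0.754, 0.0]
force: [-0.8, -0.0, 4.2]
grip_width: 0.313
grip_force: 29.9
```

```bash
python3 st.py
```

```text
t 14.37 pos [568.3 254.7  37.5] yawY 7.91 tilt [ 0.001  0.    -1.   ] F [-0.8 -0.   4.2] grip 0.313 29.9
```

Emit:
{"api": "send_rows", "payload": {
  "targets": [
    {"offset": [0,0,0],"spin": 0},
    {"offset": [0,0,0],"spin": 0},
    {"offset": [0,0,0],"spin": 0},
    {"offset": [0,0,0],"spin": 0},
    {"offset": [0,0,0],"spin": 0}
  ],
  "grip": 0.6
}}

```text
time_s: 14.78
eef_pos: [568.0, 254.6, 36.6]
ee_rot: [-0.0, 0.657, 0.754, -0.0]
force: [-0.2, -0.0, 0.7]
grip_width: 0.6
grip_force: 0.0
```

Emit:
{"api": "send_rows", "payload": {
  "targets": [
    {"offset": [0,0,1],"spin": 0},
    {"offset": [0,0,3],"spin": 0},
    {"offset": [0,0,6],"spin": 0},
    {"offset": [0,0,9],"spin": 0},
    {"offset": [0,0,12],"spin": 0},
    {"offset": [0,0,15],"spin": 0},
    {"offset": [0,0,17],"spin": 0},
    {"offset": [0,0,17],"spin": 0}
  ]
}}

```text
time_s: 15.45
eef_pos: [569.5, 255.0, 212.7]
ee_rot: [0.003, 0.657, 0.754, 0.004]
force: [0.6, -0.2, 0.6]
grip_width: 0.597
grip_force: 0.0
```

```bash
python3 - <<'E'
import st
from h import *
img,d,W,c,T=cam('scene'); save(img,'s7')
E
```

```text
t 15.45 pos [569.5 255.  212.7] yawY 7.91 tilt [ 0.009  0.002 -1.   ] F [ 0.6 -0.2  0.6] grip 0.597 0.0
```

View pics/s7.png

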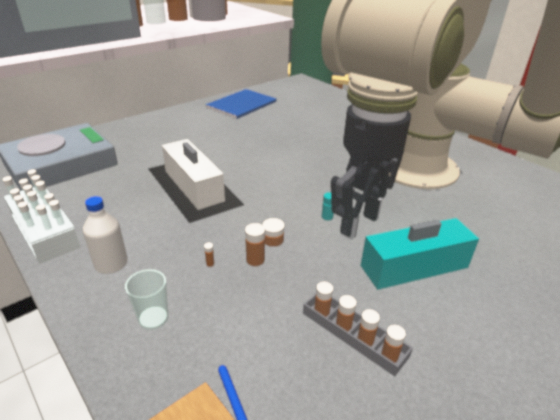

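All four vials stand upright in the tray, with the spare at (346,312). The cover sits on the middle of the mat at (193,175), and the look-alikes haven't moved.

```bash
python3 -c "
from rig import ctrl
print(ctrl.finish_job())"
```

```text
the job is handed in; nothing more can be done
None
```

The job is handed in: the white cover stands upright in the middle of the mat and the spare vial is upright in the tray's empty pocket, finished in about 15.5 s with the turquoise look-alikes untouched.

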